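# Put the optics away by kind

### The job

Clear the loose parts off the optical table into their trays by kind: the two lenses with pale blue glass lie flat in the white tray, glass up and side by side, the red filter lies flat, glass up, in the yellow tray, and the two bare steel posts stand upright in the blue tray. Set the glass parts down gently, never dropping them, and leave the mounted mirror and the mounted iris standing where they are.

Things in the scene. Friction and masses are not known exactly. Their poses are not given: they have to be found in the camera images.
- lens_a_mid (a point): Lens in a black cylindrical cell lying flat: 38 mm in diameter, 26 mm tall, with pale blue clear glass (30 mm across) in its upper face. There are two alike. Its point is the centre, 13 mm above its underside; z is the cylinder's axis, up when the glass faces up. About 60 g. Low oddments (under 15 mm) lie 25 mm or more to its left and right; along world x 30 mm is clear.
- lens_b_mid (a point): Lens in a black cylindrical cell lying flat: 38 mm in diameter, 26 mm tall, with pale blue clear glass (30 mm across) in its upper face. There are two alike. Its point is the centre, 13 mm above its underside; z is the cylinder's axis, up when the glass faces up. About 60 g. Low oddments (under 15 mm) lie 25 mm or more to its left and right; along world x 30 mm is clear.
- filter_mid (a point): Laser filter in a black cylindrical cell lying flat, the same cell as the lenses (38 mm in diameter, 26 mm tall) but with vivid red glass (30 mm across) in its upper face. Its point is the centre, 13 mm above its underside; z is the cylinder's axis, up when the glass faces up. About 60 g. Low oddments (under 15 mm) lie 25 mm or more to its left and right; along world x 30 mm is clear.
- post_a_mid (a point): Bare steel post, bright metal, standing upright, one of two alike: shaft 25 mm in diameter on a foot 36 mm in diameter and 6 mm high, 60 mm tall in all, a small dark hole in its top. Its point is on the axis half-way up, 30 mm above its underside; z points up. About 200 g. Low oddments (under 15 mm) lie 25 mm or more to its left and right; along world x 30 mm is clear.
- post_b_mid (a point): Bare steel post, bright metal, standing upright, one of two alike: shaft 25 mm in diameter on a foot 36 mm in diameter and 6 mm high, 60 mm tall in all, a small dark hole in its top. Its point is on the axis half-way up, 30 mm above its underside; z points up. About 200 g. Low oddments (under 15 mm) lie 25 mm or more to its left and right; along world x 30 mm is clear.
- tray_white: Shallow open white plastic tray for lenses, fixed in place, outside 120 mm (its x) by 150 mm (its y) by 18 mm high, walls and floor 4 mm thick, so the inside is 112 x 142 mm with its floor 4 mm above the table. Origin: centre of its underside, on the table (z = 0); z up. It may be turned a little and the three trays change places.
- tray_yellow: Shallow open yellow plastic tray for filters, fixed in place, outside 120 mm (its x) by 150 mm (its y) by 18 mm high, walls and floor 4 mm thick, so the inside is 112 x 142 mm with its floor 4 mm above the table. Origin: centre of its underside, on the table (z = 0); z up. It may be turned a little and the three trays change places.
- tray_blue: Shallow open blue plastic tray for posts, fixed in place, outside 120 mm (its x) by 150 mm (its y) by 18 mm high, walls and floor 4 mm thick, so the inside is 112 x 142 mm with its floor 4 mm above the table. Origin: centre of its underside, on the table (z = 0); z up. It may be turned a little and the three trays change places.
- mirror: Round mirror, 29 mm across, in an upright black ring on a short steel post and a 36 x 36 mm black foot, standing loose, 80 mm tall; to be left alone. It stands nearer the robot than the parts, at least 80 mm behind them. Origin: centre of the foot's underside; z up.
- iris: Grey iris diaphragm with a dark pinhole, in an upright black ring on a short steel post and a 36 x 36 mm black foot, standing loose, 80 mm tall; to be left alone. It stands nearer the robot than the parts, at least 80 mm behind them. Origin: centre of the foot's underside; z up.

How it is judged:
By the outcome, as a careful person would: the job done as asked, in the order asked, and still so for the second after the job is handed in, with the robot touching nothing.
It also fails if it takes over 112 s, if anything falls off the work surface, if the arm or the gripper's body presses on something with over 40 N, if the wrist force passes 120 N, or if a joint passes its speed limit or range.

### The arm

A 6-joint arm with a two-finger parallel gripper is mounted at the origin on the work surface. World frame = base frame: x ahead of the robot, y to its left, z up, the work surface at z = 0. Lengths are in m, angles in rad, forces in N, time in s.
With the tool pointing down it reaches from about 0.425 to 0.95 m from the base axis. Payload 3.5 kg.
Tool frame: the origin (TCP) lies between the finger pads; the fingertips stand 19 mm ahead of it and the grasp point (between the pads) is the TCP (ctrl.nose_length is the distance from the TCP to the fingertips, in m); z points along the fingers, y is the line along which they close (so a half turn about z gives the same grasp; the last joint's range is limited). The gripper opens to 85 mm and grips with 20 to 120 N. Pads are 22 mm wide; open, the fingers measure 114 mm over their backs; the gripper's body (76 mm by 85 mm) begins 54 mm behind the grasp point. The pads swing forward as they close: fully open they stand 13 mm farther back than shut.
Start: joints at [-1.376, 0.286, 1.577, -0, 1.279, -0.15], TCP at [0.228, -0.635, 0.25] pointing down, gripper open.
Joint ranges: [-2.77, 2.77], [-0.9, 2.22], [0.21, 2.48], [-1.53, 4.67], [0.24, 2.81], [-2.84, 2.84]. Speed limits (rad/s): [2.79, 2.79, 3.14, 3.14, 3.14, 3.14].

### API

Orientations are given as a unit quaternion [x, y, z, w].
In Python, from plant import ctrl gives the robot as it stands.
- The arm moves only by the tool apply_moves, never from a script. Its argument "series" is a list of rows, each a list of 6 numbers: the shift along the world's x, y, z scaled (see below), then the turn, a rotation vector about the world's x, y, z scaled (see below). A call has 1 to 20 rows; each row is the pose to reach, as a shift and turn from the pose commanded when the call began; what a row does not reach only later rows make up. The controller multiplies each number of a shift by 0.8 m and each number of a turn by 45 degrees. A row lasts 1/8 s, in which the tool goes at most 62.5 mm and 10.7 degrees, less where a joint would pass 70% of its speed; a pose out of reach is approached as far as the arm can. A call with a number of a shift or a turn outside -1 to 1 is refused whole. A call with a gripper value outside its range is refused whole. "jaw" is the opening, from 0 (shut) to 1 (fully open), set as the call begins (left out, the last holds). The fingers move at their own pace and stop on an object; "squeeze" is the grip in N (left out, the last holds). Time passes only in rows, so rows that repeat a pose let the fingers close. It gives the time, the measured TCP pose, the force, the opening and the grip force at its end, in the units of the state.
- ctrl.get_state(): the state, without advancing time (a new reading comes with each control period).
- ctrl.read_camera(name): name is "scene" or "top"; returns the picture (420x560x3 uint8, red, green, blue); there is no depth.
- ctrl.get_calibration(name): a dict with "fx", "fy", "cx", "cy" (pixels), "xyz" and "orientation" of the camera in the world. Camera axes: x right, y up, looking along -z (the intrinsics and any distortion apply to the point x, -y, -z); pixel columns grow to the right and rows downward; lengths in m; the calibration is good to about 2 mm. A picture is of the moment at which its call begins. get_calibration takes no time and is no camera call.
- ctrl.sign_off(): hands the job in; it is judged then, once.
Trained networks look in the newest picture that a camera, given by its name, has taken for a name from the list of things; names that differ only in an ending like _2 or _b are one class to them, and where a whole thing is asked for, a point or a joint stands for the part that bears it (a point fixed in the world has none). Each returns a list of dicts, best first, with "p" (0 to 1); they miss things now and then, are a little off and sometimes report something else, mostly with a low value. They report only what shows in the picture. A call takes as long as a camera call.
- ctrl.boxes_of(thing, camera): "xy" ([column, row] as shares, 0 to 1, of the picture: columns of its width, rows of its height, amid what is visible of it).
- ctrl.silhouettes(thing, camera): "pixels" (420x560 bool, what is visible of it) and "xy" ([column, row] as shares, 0 to 1, of the picture: columns of its width, rows of its height, amid what is visible of it).
The state is a dict: "time": time; "qpos": joint angles; "dq": joint speeds; "joint_efforts": joint torques, N m; "eef_pos": TCP position; "tcp_rot": TCP orientation; "contact_force": force on the tool from outside, world axes, zero at the start; "wrist_torque": the same for the moment, N m; "opening": opening from 0.0 (shut) to 1.0 (fully open); "finger_force": force on a finger pad.
Only numpy, scipy, OpenCV 4.12 (cv2) and the standard library are available. Lean on these libraries where they do the work, as an engineer would, in place of code of your own. Each camera call takes 0.05 s, during which the arm holds its last target. There are 200 camera calls.

## Working session

There is one attempt and no reset: what is moved stays moved. The work goes in short steps, Python scripts to look and compute and a tool call to move; the robot and the scene stay as the last step left them, time stands still between calls to the robot, and variables do not carry over. Pictures are saved under pics/ and viewed, at most 14 in all, crops included, and the job is handed in when it is done.

Besides the shell and the picture viewer there is one more tool, called after "Emit:" as name(argument=value, ...) on one line, values as JSON. apply_moves: Moves the arm, as the interface text tells. Shifts and turns lie within -1 to 1; 1 stands for 0.8 m of shift or 45 degrees of turn. Its arguments: {"type":"object","properties":{"series":{"type":"array"},"jaw":{"type":"number"},"squeeze":{"type":"number"}},"required":["series"]}

```bash
mkdir -p pics; ls
python3 - <<'E'
from plant import ctrl
import cv2
for n in("scene","top"):
    cv2.imwrite(f"pics/{n}0.png",ctrl.read_camera(n)[:,:,::-1]); print(ctrl.get_calibration(n))
s=ctrl.get_state();print(s)
E
```

```text
pics
{'fx': 437.99187254206095, 'fy': 437.99187254206095, 'cx': 278.4692829973772, 'cy': 215.90382892327412, 'xyz': array([1.28614119, 0.23881594, 0.57416571]), 'orientation': array([0.2871459 , 0.38960266, 0.70206321, 0.5223641 ])}
{'fx': 387.595367234468, 'fy': 387.595367234468, 'cx': 283.3776292512345, 'cy': 207.73083493439867, 'xyz': array([ 0.42094035, -0.0028813 ,  0.79181569]), 'orientation': array([ 0.01943684, -0.03082701, -0.70435188,  0.7089149 ])}
{'time': 0.1, 'qpos': array([-1.37598743e+00,  2.87117178e-01,  1.57802599e+00,  6.55211485e-06,
        1.27863073e+00, -1.49983131e-01]), 'dq': array([-6.77746540e-04,  5.63060361e-04, -4.24402474e-03, -1.89760895e-03,
        8.21065542e-05,  4.62533365e-04]), 'joint_efforts': array([ 9.69049574e-05, -4.07296336e+01, -2.93700600e+01, -1.47098349e-04,
        3.38996273e-03,  1.69715514e-05]), 'eef_pos': array([ 0.22808137, -0.63470555,  0.24906123]), 'tcp_rot': array([ 9.85176152e-01,  1.71542300e-01, -2.13064805e-05, -1.09041621e-03]), 'contact_force': array([0.56891829, 0.28784413, 1.19389443]), 'wrist_torque': array([ 0.01088769,  0.00454108, -0.04045167]), 'finger_force': 0.0, 'opening': 0.9997925309189061}
```

View pics/top0.png

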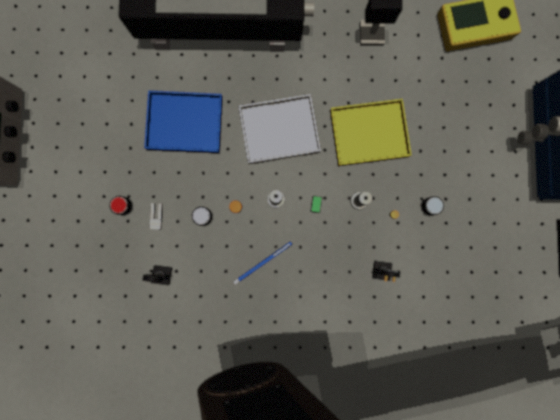

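View pics/scene0.png

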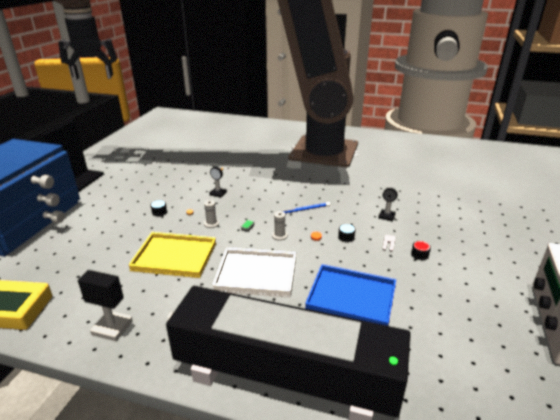

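The top view shows the red filter at (120,206), the lenses at (202,216) and (433,206), and the posts at (276,198) and (363,200). The trays, blue, white and yellow, are at (184,122), (279,128) and (370,132). The mirror and iris are at about (385,270) and (160,275), both nearer the robot.

```bash
cat > h.py <<'E'
from plant import ctrl
import numpy as np, cv2
from scipy.spatial.transform import Rotation as R
from scipy.optimize import least_squares
C={n:ctrl.get_calibration(n) for n in("scene","top")}
def plane(n,u,v,z):
    c=C[n]; d=R.from_quat(c["orientation"]).apply([(u-c["cx"])/c["fx"],-(v-c["cy"])/c["fy"],-1])
    return c["xyz"]+d*(z-c["xyz"][2])/d[2]
def proj(n,P):
    c=C[n]; p=R.from_quat(c["orientation"]).inv().apply(np.asarray(P)-c["xyz"])
    return np.c_[c["cx"]-c["fx"]*p[...,0]/p[...,2],c["cy"]+c["fy"]*p[...,1]/p[...,2]]
E
python3 - <<'E'
from h import *
for n in("top","scene"):
    ctrl.read_camera(n)
    print(n)
    for t,z in(("lens_a_mid",.014),("filter_mid",.014),("post_a_mid",.03),("mirror",.04),("iris",.04),("tray_white",.009),("tray_yellow",.009),("tray_blue",.009)):
        for r in ctrl.silhouettes(t,n):
            if r["p"]<.3: continue
            u,v=r["xy"][0]*560,r["xy"][1]*420
            m=r["pixels"].astype(np.uint8); ys,xs=np.nonzero(m)
            out=""
            if "tray" in t:
                b=cv2.boxPoints(cv2.minAreaRect(np.c_[xs,ys].astype(np.float32)))
                w=np.array([plane(n,*q,.018 if n=="top" else .009)[:2] for q in b])
                out=w.round(3).tolist()
            print(t,round(r["p"],2),(round(u),round(v)),plane(n,u,v,z)[:2].round(4),plane(n,xs.mean(),ys.mean(),z)[:2].round(4),len(xs),out)
E
```

```text
top
lens_a_mid 0.79 (435, 207) [ 0.4808 -0.3224] [ 0.4848 -0.317 ] 365 
lens_a_mid 0.68 (186, 120) [0.6535 0.1843] [0.6515 0.1899] 4500 
filter_mid 0.67 (120, 203) [0.483  0.3108] [0.4795 0.3098] 366 
post_a_mid 0.74 (276, 199) [ 0.493  -0.0007] [4.936e-01 4.000e-04] 240 
mirror 0.82 (383, 272) [ 0.3523 -0.2081] [ 0.3532 -0.2101] 420 
iris 0.7 (160, 275) [0.3449 0.2199] [0.3436 0.2227] 467 
tray_white 0.7 (281, 126) [ 0.6453 -0.0084] [ 0.6399 -0.0059] 4400 [[0.687, 0.079], [0.714, -0.07], [0.59, -0.09], [0.564, 0.057]]
tray_yellow 0.62 (369, 131) [ 0.6366 -0.1906] [ 0.6351 -0.1934] 4381 [[0.683, -0.107], [0.705, -0.261], [0.583, -0.275], [0.561, -0.123]]
tray_blue 0.91 (186, 121) [0.6531 0.1857] [0.6524 0.1903] 4459 [[0.592, 0.266], [0.715, 0.264], [0.709, 0.11], [0.586, 0.114]]
scene
lens_a_mid 0.76 (153, 206) [ 0.4752 -0.3363] [ 0.4794 -0.3191] 226 
filter_mid 0.53 (424, 250) [0.4765 0.3161] [0.4776 0.3094] 293 
post_a_mid 0.54 (280, 226) [0.4962 0.0021] [ 0.4963 -0.0006] 328 
mirror 0.78 (218, 184) [ 0.3693 -0.2053] [ 0.3593 -0.2112] 301 
iris 0.9 (387, 200) [0.3268 0.2234] [0.3431 0.2269] 344 
tray_white 0.6 (254, 273) [ 0.6443 -0.0083] [ 0.64   -0.0078] 3330 [[0.717, -0.068], [0.579, -0.12], [0.553, 0.053], [0.692, 0.082]]
tray_yellow 0.56 (174, 258) [ 0.6469 -0.1856] [ 0.6358 -0.1944] 3010 [[0.711, -0.256], [0.573, -0.334], [0.549, -0.134], [0.687, -0.083]]
tray_yellow 0.3 (352, 292) [0.6448 0.1894] [0.6504 0.1891] 3788 [[0.711, 0.111], [0.573, 0.098], [0.581, 0.268], [0.711, 0.261]]
tray_blue 0.91 (351, 296) [0.6576 0.1893] [0.6507 0.1895] 3795 [[0.713, 0.112], [0.575, 0.097], [0.58, 0.268], [0.711, 0.261]]
```

Run:
```python
import cv2
a=cv2.imread("pics/top0.png")
cv2.imwrite("pics/c1.png",cv2.resize(a[180:235,100:260],None,fx=5,fy=5,interpolation=cv2.INTER_CUBIC)); cv2.imwrite("pics/c2.png",cv2.resize(a[180:300,260:450],None,fx=4,fy=4,interpolation=cv2.INTER_CUBIC))
```

```text
(no output)
```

View pics/c2.png

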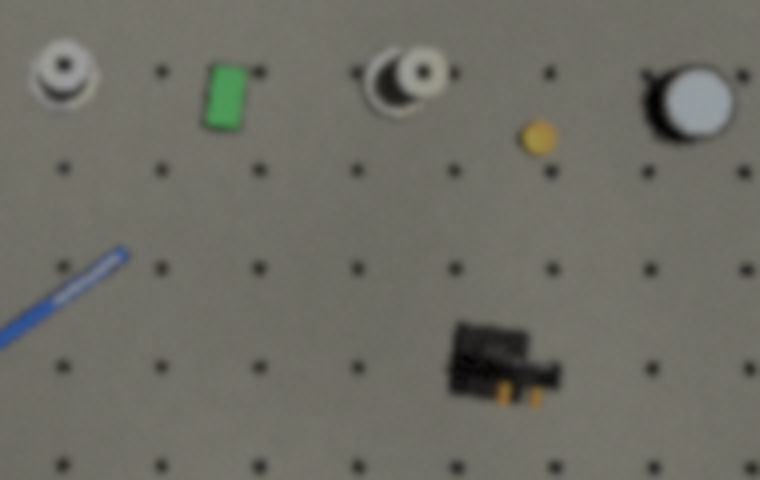

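The crop shows post tops (holes) at top-image pixels (276,196) and (366,198), and lens glass at (434.5,205.5). Next I refine by colour blobs in both cameras.

```bash
cat >> h.py <<'E'
def blob(n,img,u,v,kind,r=16):
    u0,v0=int(u)-r,int(v)-r
    w=img[v0:v0+2*r,u0:u0+2*r].astype(int)
    R_,G,B=w[...,0],w[...,1],w[...,2]
    m={"red":(R_>G+60),"glass":(B>R_+4)&(B>120),"dark":w.sum(2)<0}[kind]
    k,l,s,c=cv2.connectedComponentsWithStats(m.astype(np.uint8))
    if k<2: return None
    i=1+np.argmax(s[1:,4]); return c[i]+[u0,v0],s[i,4]
E
python3 - <<'E'
from h import *
I={n:cv2.imread(f"pics/{n}0.png")[:,:,::-1] for n in("top","scene")}
for t,n,u,v,k in(("A","top",434,206,"glass"),("B","top",202,216,"glass"),("F","top",120,206,"red"),("A","scene",158,206,"glass"),("B","scene",347,231,"glass"),("F","scene",421,248,"red")):
    b=blob(n,I[n],u,v,k)
    if b: print(t,n,b[0].round(1),b[1],plane(n,*b[0],.026)[:2].round(4),I[n][v,u])
    else: print(t,n,None,I[n][v,u])
for n,u,v in(("top",276,196),("top",366,198)): print("post",plane(n,u,v,.06)[:2].round(4))
# scene projections of those
for p in ((plane("top",276,196,.06)),(plane("top",366,198,.06))): print(proj("scene",[p,[p[0],p[1],0]]).round(0).tolist())
E
```

```text
A top [434.6 205.1] 172 [ 0.4829 -0.3168] [150 158 162]
B top [200.1 215.6] 77 [0.4589 0.1489] [156 157 161]
F top [118.  204.8] 184 [0.4791 0.3106] [152  33  33]
A scene [157.5 203.6] 96 [ 0.4803 -0.3192] [209 237 243]
B scene [346.9 228. ] 118 [0.456  0.1468] [224 246 249]
F scene [421.3 245.5] 127 [0.4776 0.3087] [249  64  64]
post [ 4.953e-01 -4.000e-04]
post [ 0.4928 -0.1717]
[[279.0, 214.0], [279.0, 236.0]]
[[209.0, 203.0], [211.0, 224.0]]
```

Emit:
apply_moves(series=[[0.317, 0.396, -0.0625, 0, 0, 1.0], [0.317, 0.396, -0.0625, 0, 0, 1.0], [0.317, 0.396, -0.0625, 0, 0, 1.0], [0.317, 0.396, -0.0625, 0, 0, 1.0], [0.317, 0.396, -0.0625, 0, 0, 1.0], [0.317, 0.396, -0.0625, 0, 0, 1.0], [0.317, 0.396, -0.0625, 0, 0, 1.0], [0.317, 0.396, -0.0625, 0, 0, 1.0], [0.317, 0.396, -0.0625, 0, 0, 1.0], [0.317, 0.396, -0.0625, 0, 0, 1.0]], jaw=0.75, squeeze=25)

```text
time: 2.25
eef_pos: [0.4812, -0.3196, 0.2007]
tcp_rot: [0.845, 0.535, -0.0, 0.0]
contact_force: [-0.7, -0.5, 0.4]
opening: 0.751
finger_force: 0.0
```

Emit:
apply_moves(series=[[0, 0, -0.0625, 0, 0, 0.56], [0, 0, -0.1, 0, 0, 0.56], [0, 0, -0.125, 0, 0, 0.56], [0, 0, -0.125, 0, 0, 0.56], [0, 0, -0.125, 0, 0, 0.56], [0, 0, -0.125, 0, 0, 0.56]])

```text
time: 3.0
eef_pos: [0.4824, -0.3194, 0.102]
tcp_rot: [0.708, 0.706, 0.0, 0.001]
contact_force: [0.0, -1.3, 0.1]
opening: 0.751
finger_force: 0.0
```

Run:
```python
from h import *
a=ctrl.read_camera("top"); b=ctrl.read_camera("scene")
a=cv2.resize(a[150:260,370:510],None,fx=4,fy=4)[:400]; b=cv2.resize(b[150:250,100:240],None,fx=4,fy=4)
cv2.imwrite("pics/p1.png",cv2.resize(np.hstack([a[:400],b[:400]]),(800,286))[:,:,::-1])
s=ctrl.get_state();print(s["eef_pos"],R.from_quat(s["tcp_rot"]).as_matrix().round(3),ctrl.nose_length)
```

```text
[ 0.48227256 -0.31902168  0.10157425] [[ 0.001  1.     0.002]
 [ 1.    -0.001 -0.002]
 [-0.002  0.002 -1.   ]] 0.019
```

View pics/p1.png

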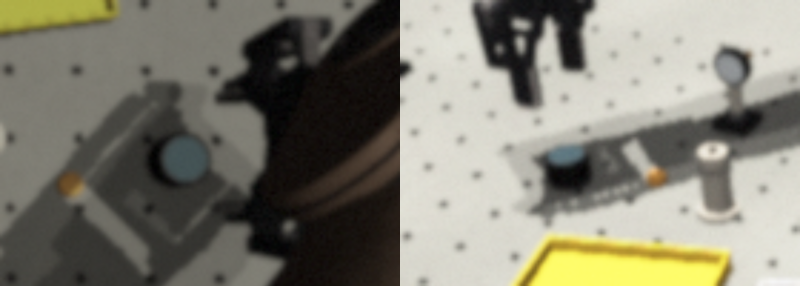

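The lens lies at about (434,205) in the top image. The fingertips straddle it along x, near (447,~170 and ~225), and in the scene view at about (144,185) and (160,174).

Run:
```python
from h import *
for n in C: print(n,proj(n,[[.482+dx,-.319,z] for z in(.083,.09) for dx in(-.037,.037)]).round(0).tolist())
```

```text
scene [[161.0, 177.0], [145.0, 191.0], [161.0, 174.0], [145.0, 188.0]]
top [[449.0, 223.0], [448.0, 183.0], [451.0, 223.0], [450.0, 183.0]]
```

Emit:
apply_moves(series=[[0, 0, -0.05, 0, 0, 0], [0, 0, -0.08, 0, 0, 0], [0, 0, -0.095, 0, 0, 0], [0, 0, -0.095, 0, 0, 0], [0, 0, -0.095, 0, 0, 0]])

```text
time: 3.72
eef_pos: [0.4826, -0.3192, 0.0257]
tcp_rot: [0.707, 0.707, 0.0, 0.001]
contact_force: [0.4, 0.4, 0.3]
opening: 0.747
finger_force: 0.0
```

Emit:
apply_moves(series=[[0, 0, 0, 0, 0, 0], [0, 0, 0, 0, 0, 0], [0, 0, 0, 0, 0, 0], [0, 0, 0, 0, 0, 0], [0, 0, 0, 0, 0, 0], [0, 0, 0, 0, 0, 0]], jaw=0.3)

```text
time: 4.47
eef_pos: [0.4825, -0.3191, 0.0256]
tcp_rot: [0.707, 0.707, 0.0, 0.001]
contact_force: [-0.5, 2.1, 5.6]
opening: 0.435
finger_force: 25.4
```

Emit:
apply_moves(series=[[0, 0, 0.03, 0, 0, 0], [0, 0, 0.08, 0, 0, 0], [0.02, 0.03, 0.12, 0, 0, 0], [0.06, 0.1, 0.12, 0, 0, 0], [0.1, 0.17, 0.12, 0, 0, 0], [0.14, 0.24, 0.12, 0, 0, 0], [0.18, 0.31, 0.12, 0, 0, 0], [0.2, 0.342, 0.12, 0, 0, 0], [0.204, 0.35, 0.12, 0, 0, 0], [0.204, 0.35, 0.12, 0, 0, 0], [0.204, 0.35, 0.07, 0, 0, 0], [0.204, 0.35, 0.04, 0, 0, 0], [0.204, 0.35, 0.04, 0, 0, 0], [0.204, 0.35, 0.04, 0, 0, 0]])

```text
time: 6.22
eef_pos: [0.6454, -0.0397, 0.0574]
tcp_rot: [0.708, 0.706, 0.0, 0.001]
contact_force: [0.8, 0.5, -1.0]
opening: 0.438
finger_force: 25.3
```

Run:
```python
from h import *
a=ctrl.read_camera("top"); b=ctrl.read_camera("scene")
a=a[90:240,200:350]; b=b[190:300,190:320]
cv2.imwrite("pics/p2.png",np.hstack([cv2.resize(a,(400,400)),cv2.resize(b,(400,400))])[:,:,::-1])
s=ctrl.get_state();print(s["eef_pos"],s["opening"],s["finger_force"],s["contact_force"])
```

```text
[ 0.64606763 -0.03929819  0.05825158] 0.4347677944206433 25.34486085176468 [-0.24843994  0.16326294 -1.03224651]
```

View pics/p2.png

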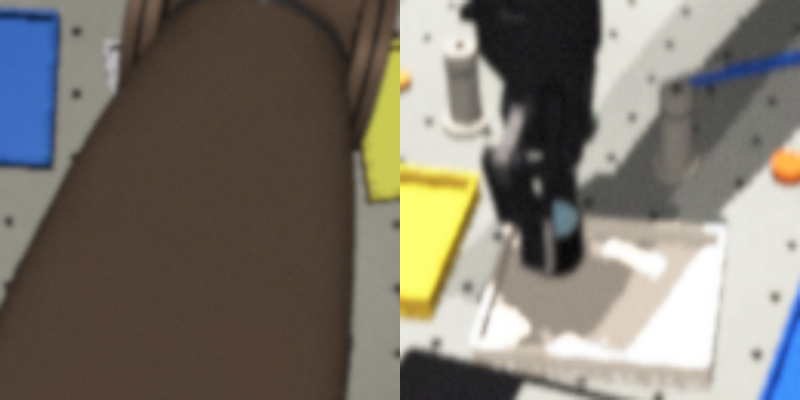

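The view shows the lens held level, glass up, at about (565,218) in the crop and inside the white tray's yellow side. Now I lower it gently.

Emit:
apply_moves(series=[[0, 0, -0.012, 0, 0, 0], [0, 0, -0.022, 0, 0, 0], [0, 0, -0.029, 0, 0, 0], [0, 0, -0.033, 0, 0, 0], [0, 0, -0.034, 0, 0, 0], [0, 0, -0.035, 0, 0, 0], [0, 0, -0.035, 0, 0, 0]])

```text
time: 7.2
eef_pos: [0.645, -0.0383, 0.0296]
tcp_rot: [0.707, 0.707, -0.0, -0.0]
contact_force: [-4.8, 1.0, 6.5]
opening: 0.436
finger_force: 26.0
```

Emit:
apply_moves(series=[[0, 0, 0, 0, 0, 0], [0, 0, 0, 0, 0, 0], [0, 0, 0, 0, 0, 0], [0, 0, 0, 0, 0, 0], [0, 0, 0.02, 0, 0, 0], [0, 0, 0.06, 0, 0, 0], [0, 0, 0.12, 0, 0, 0], [-0.04, 0.04, 0.14, 0, 0, 0], [-0.09, 0.09, 0.14, 0, 0, 0], [-0.14, 0.14, 0.14, 0, 0, 0], [-0.19, 0.19, 0.14, 0, 0, 0], [-0.225, 0.22, 0.13, 0, 0, 0], [-0.235, 0.23, 0.1, 0, 0, 0], [-0.235, 0.23, 0.09, 0, 0, 0], [-0.235, 0.23, 0.09, 0, 0, 0], [-0.235, 0.23, 0.09, 0, 0, 0]], jaw=0.72)

```text
time: 9.2
eef_pos: [0.4584, 0.1451, 0.1015]
tcp_rot: [0.708, 0.706, 0.001, 0.001]
contact_force: [0.3, 0.4, -0.0]
opening: 0.721
finger_force: 0.0
```

Run:
```python
from h import *
a=ctrl.read_camera("top"); b=ctrl.read_camera("scene")
a=a[80:240,180:340]; b=b[170:300,220:380]
cv2.imwrite("pics/p3.png",np.hstack([cv2.resize(a,(400,400)),cv2.resize(b,(400,325))[:400] if 0 else cv2.resize(b,(400,400))])[:,:,::-1])
s=ctrl.get_state();print(s["eef_pos"]);p=s["eef_pos"]
for n in C: print(n,proj(n,[p+[dx,0,-.014] for dx in(-.035,.035)]).round(0).tolist())
```

```text
[0.45812556 0.14517807 0.10127406]
scene [[351.0, 197.0], [346.0, 213.0]]
top [[195.0, 234.0], [196.0, 195.0]]
```

View pics/p3.png

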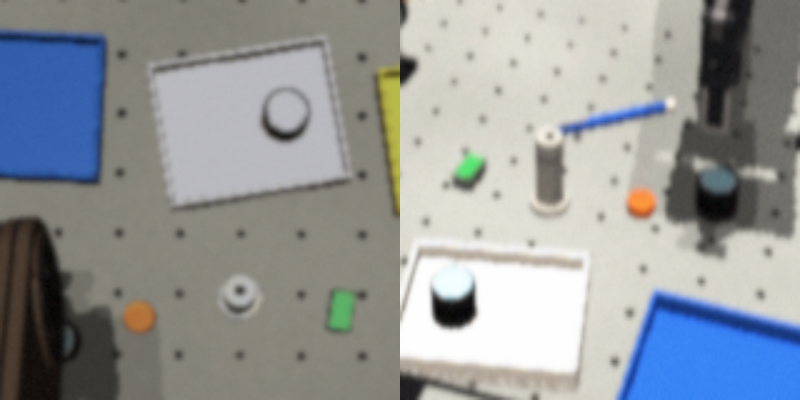

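Lens A sits flat in the white tray at crop (286,113), and the gripper is above lens B at scene (347,~228).

Emit:
apply_moves(series=[[0, 0, -0.05, 0, 0, 0], [0, 0, -0.08, 0, 0, 0], [0, 0, -0.095, 0, 0, 0], [0, 0, -0.095, 0, 0, 0], [0, 0, -0.095, 0, 0, 0]])

```text
time: 9.93
eef_pos: [0.4581, 0.1456, 0.0254]
tcp_rot: [0.707, 0.707, 0.001, 0.001]
contact_force: [1.1, 0.4, -0.9]
opening: 0.721
finger_force: 0.0
```

Emit:
apply_moves(series=[[0, 0, 0, 0, 0, 0], [0, 0, 0, 0, 0, 0], [0, 0, 0, 0, 0, 0], [0, 0, 0, 0, 0, 0], [0, 0, 0, 0, 0, 0], [0, 0, 0, 0, 0, 0]], jaw=0.3)

```text
time: 10.68
eef_pos: [0.458, 0.1457, 0.0255]
tcp_rot: [0.707, 0.707, 0.001, 0.001]
contact_force: [-1.3, 0.0, 6.6]
opening: 0.429
finger_force: 25.2
```

Emit:
apply_moves(series=[[0, 0, 0.03, 0, 0, 0], [0, 0, 0.08, 0, 0, 0], [0.03, -0.02, 0.12, 0, 0, 0], [0.08, -0.053, 0.12, 0, 0, 0], [0.14, -0.092, 0.12, 0, 0, 0], [0.19, -0.125, 0.12, 0, 0, 0], [0.213, -0.14, 0.12, 0, 0, 0], [0.22, -0.145, 0.12, 0, 0, 0], [0.22, -0.145, 0.12, 0, 0, 0], [0.22, -0.145, 0.07, 0, 0, 0], [0.22, -0.145, 0.04, 0, 0, 0], [0.22, -0.145, 0.03, 0, 0, 0], [0.22, -0.145, 0.02, 0, 0, 0], [0.22, -0.145, 0.012, 0, 0, 0], [0.22, -0.145, 0.008, 0, 0, 0], [0.22, -0.145, 0.006, 0, 0, 0], [0.22, -0.145, 0.005, 0, 0, 0], [0.22, -0.145, 0.005, 0, 0, 0], [0.22, -0.145, 0.005, 0, 0, 0]])

```text
time: 13.05
eef_pos: [0.6333, 0.0295, 0.0296]
tcp_rot: [0.707, 0.707, -0.0, 0.0]
contact_force: [-2.3, 0.2, 4.9]
opening: 0.431
finger_force: 26.0
```

Emit:
apply_moves(series=[[0, 0, 0, 0, 0, 0], [0, 0, 0, 0, 0, 0], [0, 0, 0, 0, 0, 0], [0, 0, 0, 0, 0, 0], [0, 0, 0.02, 0, 0, 0], [0, 0, 0.06, 0, 0, 0], [0, 0, 0.12, 0, 0, 0], [-0.03, 0.054, 0.14, 0, 0, 0], [-0.07, 0.126, 0.14, 0, 0, 0], [-0.11, 0.2, 0.14, 0, 0, 0], [-0.15, 0.27, 0.14, 0, 0, 0], [-0.185, 0.335, 0.13, 0, 0, 0], [-0.1935, 0.35, 0.1, 0, 0, 0], [-0.1935, 0.35, 0.09, 0, 0, 0], [-0.1935, 0.35, 0.09, 0, 0, 0], [-0.1935, 0.35, 0.09, 0, 0, 0]], jaw=0.72)

```text
time: 15.05
eef_pos: [0.4796, 0.3088, 0.1015]
tcp_rot: [0.708, 0.706, 0.001, 0.0]
contact_force: [0.9, -1.1, 0.1]
opening: 0.719
finger_force: 0.0
```

Run:
```python
from h import *
a=ctrl.read_camera("top"); b=ctrl.read_camera("scene")
f=blob("scene",b,421,248,"red");g=blob("top",a,120,206,"red")
print(f,g, f and plane("scene",*f[0],.026),ctrl.get_state()["eef_pos"])
a=a[80:240,180:340]; b=b[170:300,300:460]
cv2.imwrite("pics/p4.png",np.hstack([cv2.resize(a,(400,400)),cv2.resize(b,(400,400))])[:,:,::-1])
```

```text
(array([421.43956044, 245.31868132]), np.int32(91)) (array([117.9765625, 204.5625   ]), np.int32(128)) [0.47694335 0.30901598 0.026     ] [0.47947048 0.30891583 0.10142876]
```

View pics/p4.png

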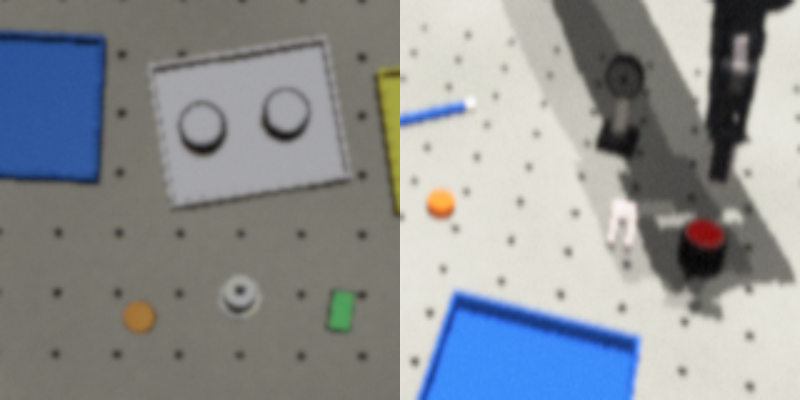

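Both lenses lie side by side in the white tray, and the filter is under the gripper at scene (421,245). I check the finger alignment numerically before descending.

Run:
```python
from h import *
p=np.array([.4795,.309,.1015])
print(proj("scene",[p+[dx,0,-.014] for dx in(-.035,.035)]).round(0).tolist())
```

```text
[[427.0, 213.0], [426.0, 231.0]]
```

Emit:
apply_moves(series=[[0, 0, -0.01, 0, 0, 0]])

```text
time: 15.28
eef_pos: [0.4795, 0.3094, 0.0935]
tcp_rot: [0.708, 0.706, 0.001, 0.001]
contact_force: [0.3, 0.5, -0.7]
opening: 0.721
finger_force: 0.0
```

Emit:
apply_moves(series=[[0, 0, -0.04, 0, 0, 0], [0, 0, -0.07, 0, 0, 0], [0, 0, -0.085, 0, 0, 0], [0, 0, -0.085, 0, 0, 0], [0, 0, -0.085, 0, 0, 0]])

```text
time: 15.9
eef_pos: [0.479, 0.3099, 0.0253]
tcp_rot: [0.707, 0.707, 0.001, 0.0]
contact_force: [-0.0, 0.2, -0.6]
opening: 0.722
finger_force: 0.0
```

Emit:
apply_moves(series=[[0, 0, 0, 0, 0, 0], [0, 0, 0, 0, 0, 0], [0, 0, 0, 0, 0, 0], [0, 0, 0, 0, 0, 0], [0, 0, 0, 0, 0, 0], [0, 0, 0, 0, 0, 0]], jaw=0.3)

```text
time: 16.65
eef_pos: [0.4791, 0.31, 0.0256]
tcp_rot: [0.707, 0.707, 0.001, 0.0]
contact_force: [-0.3, -0.9, 5.4]
opening: 0.433
finger_force: 25.5
```

Emit:
apply_moves(series=[[0, 0, 0.03, 0, 0, 0], [0, 0, 0.08, 0, 0, 0], [0.01, -0.03, 0.13, 0, 0, 0], [0.03, -0.09, 0.15, 0, 0, 0], [0.05, -0.16, 0.15, 0, 0, 0], [0.075, -0.23, 0.15, 0, 0, 0], [0.1, -0.3, 0.15, 0, 0, 0], [0.12, -0.37, 0.15, 0, 0, 0], [0.14, -0.44, 0.15, 0, 0, 0], [0.16, -0.51, 0.15, 0, 0, 0], [0.18, -0.57, 0.15, 0, 0, 0], [0.19, -0.61, 0.15, 0, 0, 0], [0.195, -0.627, 0.15, 0, 0, 0], [0.195, -0.627, 0.15, 0, 0, 0], [0.195, -0.627, 0.15, 0, 0, 0], [0.195, -0.627, 0.1, 0, 0, 0], [0.195, -0.627, 0.05, 0, 0, 0], [0.195, -0.627, 0.03, 0, 0, 0], [0.195, -0.627, 0.03, 0, 0, 0]])

```text
time: 19.02
eef_pos: [0.6335, -0.1908, 0.0473]
tcp_rot: [0.707, 0.707, -0.0, -0.001]
contact_force: [-0.3, -0.0, -0.2]
opening: 0.435
finger_force: 25.3
```

Emit:
apply_moves(series=[[0, 0, -0.01, 0, 0, 0], [0, 0, -0.018, 0, 0, 0], [0, 0, -0.022, 0, 0, 0], [0, 0, -0.024, 0, 0, 0], [0, 0, -0.025, 0, 0, 0], [0, 0, -0.025, 0, 0, 0], [0, 0, -0.025, 0, 0, 0]])

```text
time: 19.9
eef_pos: [0.6343, -0.1922, 0.0297]
tcp_rot: [0.707, 0.707, -0.0, -0.0]
contact_force: [-3.7, 0.9, 5.3]
opening: 0.431
finger_force: 25.8
```

Emit:
apply_moves(series=[[0, 0, 0, 0, 0, 0], [0, 0, 0, 0, 0, 0], [0, 0, 0, 0, 0, 0], [0, 0, 0, 0, 0, 0], [0, 0, 0.02, 0, 0, 0], [0, 0, 0.06, 0, 0, 0], [0, 0, 0.12, 0, 0, 0], [-0.05, 0.007, 0.14, 0, 0, 0], [-0.1, 0.014, 0.14, 0, 0, 0], [-0.15, 0.021, 0.14, 0, 0, 0], [-0.171, 0.024, 0.14, 0, 0, 0], [-0.176, 0.025, 0.12, 0, 0, 0], [-0.176, 0.025, 0.12, 0, 0, 0], [-0.176, 0.025, 0.12, 0, 0, 0]], jaw=0.72)

```text
time: 21.65
eef_pos: [0.494, -0.1722, 0.1242]
tcp_rot: [0.707, 0.707, 0.0, 0.0]
contact_force: [0.5, -0.0, -1.0]
opening: 0.723
finger_force: 0.0
```

Run:
```python
from h import *
a=ctrl.read_camera("top"); b=ctrl.read_camera("scene")
p=ctrl.get_state()["eef_pos"]
print(p,proj("scene",[p+[dx,0,-.014] for dx in(-.035,.035)]).round(0).tolist())
a=a[80:240,280:440]; b=b[140:270,130:290]
cv2.imwrite("pics/p5.png",np.hstack([cv2.resize(a,(400,400)),cv2.resize(b,(400,400))])[:,:,::-1])
```

```text
[ 0.4941645  -0.17230773  0.12452682] [[213.0, 177.0], [200.0, 191.0]]
```

View pics/p5.png

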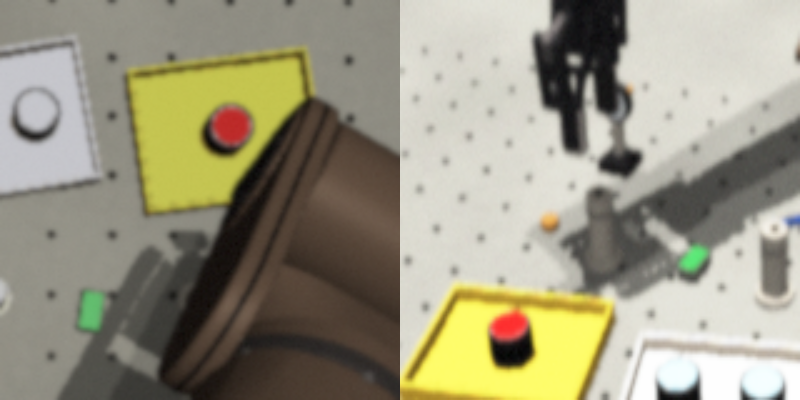

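The filter lies flat, glass up, in the yellow tray at crop (230,125). The near fingertip matches its projection (199,189), with post B below it.

Emit:
apply_moves(series=[[0, 0, -0.03, 0, 0, 0], [0, 0, -0.06, 0, 0, 0], [0, 0, -0.09, 0, 0, 0], [0, 0, -0.105, 0, 0, 0], [0, 0, -0.105, 0, 0, 0], [0, 0, -0.105, 0, 0, 0]], squeeze=45)

```text
time: 22.5
eef_pos: [0.4942, -0.1725, 0.0413]
tcp_rot: [0.707, 0.707, 0.0, 0.001]
contact_force: [1.0, -0.6, -0.6]
opening: 0.721
finger_force: 0.0
```

Emit:
apply_moves(series=[[0, 0, 0, 0, 0, 0], [0, 0, 0, 0, 0, 0], [0, 0, 0, 0, 0, 0], [0, 0, 0, 0, 0, 0], [0, 0, 0, 0, 0, 0], [0, 0, 0, 0, 0, 0], [0, 0, 0, 0, 0, 0]], jaw=0.15)

```text
time: 23.38
eef_pos: [0.4939, -0.1724, 0.0412]
tcp_rot: [0.707, 0.707, 0.0, 0.001]
contact_force: [-0.8, 1.2, 5.3]
opening: 0.281
finger_force: 44.0
```

Emit:
apply_moves(series=[[0, 0, 0.03, 0, 0, 0], [0, 0, 0.08, 0, 0, 0], [0.01, 0.01, 0.13, 0, 0, 0], [0.04, 0.06, 0.15, 0, 0, 0], [0.07, 0.12, 0.15, 0, 0, 0], [0.1, 0.18, 0.15, 0, 0, 0], [0.12, 0.24, 0.15, 0, 0, 0], [0.14, 0.3, 0.15, 0, 0, 0], [0.16, 0.36, 0.15, 0, 0, 0], [0.18, 0.42, 0.15, 0, 0, 0], [0.192, 0.47, 0.15, 0, 0, 0], [0.1985, 0.49, 0.15, 0, 0, 0], [0.1985, 0.495, 0.15, 0, 0, 0], [0.1985, 0.495, 0.15, 0, 0, 0], [0.1985, 0.495, 0.1, 0, 0, 0], [0.1985, 0.495, 0.05, 0, 0, 0], [0.1985, 0.495, 0.03, 0, 0, 0], [0.1985, 0.495, 0.03, 0, 0, 0]])

```text
time: 25.62
eef_pos: [0.6514, 0.2229, 0.0631]
tcp_rot: [0.708, 0.706, -0.001, -0.001]
contact_force: [0.1, 0.4, -2.1]
opening: 0.285
finger_force: 44.6
```

Emit:
apply_moves(series=[[0, 0, -0.01, 0, 0, 0], [0, 0, -0.018, 0, 0, 0], [0, 0, -0.022, 0, 0, 0], [0, 0, -0.024, 0, 0, 0], [0, 0, -0.025, 0, 0, 0], [0, 0, -0.025, 0, 0, 0], [0, 0, -0.025, 0, 0, 0]])

```text
time: 26.5
eef_pos: [0.6523, 0.2241, 0.0453]
tcp_rot: [0.707, 0.707, -0.0, -0.0]
contact_force: [-3.0, -0.7, 5.7]
opening: 0.281
finger_force: 45.2
```

Emit:
apply_moves(series=[[0, 0, 0, 0, 0, 0], [0, 0, 0, 0, 0, 0], [0, 0, 0, 0, 0, 0], [0, 0, 0, 0, 0, 0], [0, 0, 0, 0, 0, 0], [0, 0, 0.02, 0, 0, 0], [0, 0, 0.06, 0, 0, 0], [0, 0, 0.12, 0, 0, 0], [-0.03, -0.04, 0.13, 0, 0, 0], [-0.07, -0.1, 0.13, 0, 0, 0], [-0.11, -0.157, 0.13, 0, 0, 0], [-0.15, -0.214, 0.13, 0, 0, 0], [-0.19, -0.27, 0.12, 0, 0, 0], [-0.196, -0.28, 0.1, 0, 0, 0], [-0.196, -0.28, 0.1, 0, 0, 0], [-0.196, -0.28, 0.1, 0, 0, 0]], jaw=0.72)

```text
time: 28.5
eef_pos: [0.4965, 0.0006, 0.1251]
tcp_rot: [0.707, 0.707, 0.001, 0.001]
contact_force: [0.3, -0.0, 0.4]
opening: 0.718
finger_force: 0.0
```

Run:
```python
from h import *
a=ctrl.read_camera("top"); b=ctrl.read_camera("scene")
p=ctrl.get_state()["eef_pos"]
print(p,proj("scene",[p+[dx,0,-.014] for dx in(-.035,.035)]).round(0).tolist())
a=a[80:240,120:280]; b=b[160:320,220:420]
cv2.imwrite("pics/p6.png",np.hstack([cv2.resize(a,(400,400)),cv2.resize(b,(400,400))])[:,:,::-1])
```

```text
[0.49652218 0.00074507 0.12507698] [[284.0, 187.0], [275.0, 202.0]]
```

View pics/p6.png

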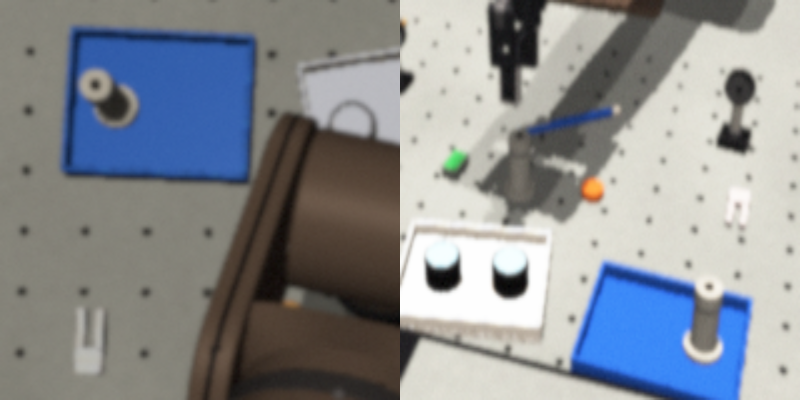

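Post B stands upright in the blue tray at crop (115,103), and the gripper is above post A.

Emit:
apply_moves(series=[[0, 0, -0.03, 0, 0, 0], [0, 0, -0.06, 0, 0, 0], [0, 0, -0.09, 0, 0, 0], [0, 0, -0.105, 0, 0, 0], [0, 0, -0.105, 0, 0, 0], [0, 0, -0.105, 0, 0, 0]])

```text
time: 29.35
eef_pos: [0.4963, -0.0, 0.0413]
tcp_rot: [0.707, 0.707, 0.001, 0.001]
contact_force: [0.4, 0.1, 0.4]
opening: 0.721
finger_force: 0.0
```

Emit:
apply_moves(series=[[0, 0, 0, 0, 0, 0], [0, 0, 0, 0, 0, 0], [0, 0, 0, 0, 0, 0], [0, 0, 0, 0, 0, 0], [0, 0, 0, 0, 0, 0], [0, 0, 0, 0, 0, 0], [0, 0, 0, 0, 0, 0]], jaw=0.15)

```text
time: 30.22
eef_pos: [0.496, -0.0002, 0.0412]
tcp_rot: [0.707, 0.707, 0.0, 0.0]
contact_force: [-1.0, 0.4, 5.6]
opening: 0.279
finger_force: 44.0
```

Emit:
apply_moves(series=[[0, 0, 0.03, 0, 0, 0], [0, 0, 0.08, 0, 0, 0], [0.01, 0.01, 0.13, 0, 0, 0], [0.05, 0.048, 0.15, 0, 0, 0], [0.1, 0.097, 0.15, 0, 0, 0], [0.15, 0.145, 0.15, 0, 0, 0], [0.182, 0.176, 0.15, 0, 0, 0], [0.1935, 0.187, 0.15, 0, 0, 0], [0.1935, 0.187, 0.15, 0, 0, 0], [0.1935, 0.187, 0.1, 0, 0, 0], [0.1935, 0.187, 0.05, 0, 0, 0], [0.1935, 0.187, 0.03, 0, 0, 0], [0.1935, 0.187, 0.03, 0, 0, 0], [0.1935, 0.187, 0.02, 0, 0, 0], [0.1935, 0.187, 0.012, 0, 0, 0], [0.1935, 0.187, 0.008, 0, 0, 0], [0.1935, 0.187, 0.006, 0, 0, 0], [0.1935, 0.187, 0.005, 0, 0, 0], [0.1935, 0.187, 0.005, 0, 0, 0], [0.1935, 0.187, 0.005, 0, 0, 0]])

```text
time: 32.72
eef_pos: [0.6503, 0.1496, 0.0452]
tcp_rot: [0.707, 0.707, -0.0, -0.0]
contact_force: [-3.6, -0.0, 5.4]
opening: 0.277
finger_force: 45.3
```

Emit:
apply_moves(series=[[0, 0, 0, 0, 0, 0], [0, 0, 0, 0, 0, 0], [0, 0, 0, 0, 0, 0], [0, 0, 0, 0, 0, 0], [0, 0, 0, 0, 0, 0], [0, 0, 0.02, 0, 0, 0], [0, 0, 0.06, 0, 0, 0], [0, 0, 0.12, 0, 0, 0], [0, 0, 0.18, 0, 0, 0], [-0.05, 0.05, 0.22, 0, 0, 0], [-0.08, 0.11, 0.25, 0, 0, 0], [-0.1, 0.17, 0.25, 0, 0, 0], [-0.12, 0.24, 0.25, 0, 0, 0], [-0.14, 0.3, 0.25, 0, 0, 0], [-0.15, 0.35, 0.25, 0, 0, 0], [-0.15, 0.35, 0.25, 0, 0, 0], [-0.15, 0.35, 0.25, 0, 0, 0]], jaw=0.72)

```text
time: 34.85
eef_pos: [0.5303, 0.4292, 0.2451]
tcp_rot: [0.707, 0.707, 0.0, 0.0]
contact_force: [-0.3, 0.3, 0.8]
opening: 0.722
finger_force: 0.0
```

Run:
```python
from h import *
for n in("top","scene"): cv2.imwrite(f"pics/f_{n}.png",ctrl.read_camera(n)[:,:,::-1])
a=cv2.imread("pics/f_top.png")[80:300,130:450]; b=cv2.imread("pics/f_scene.png")[140:340,100:440]
cv2.imwrite("pics/f.png",np.vstack([cv2.resize(a,(440,300)),cv2.resize(b,(440,300))]))
```

```text
(no output)
```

View pics/f.png

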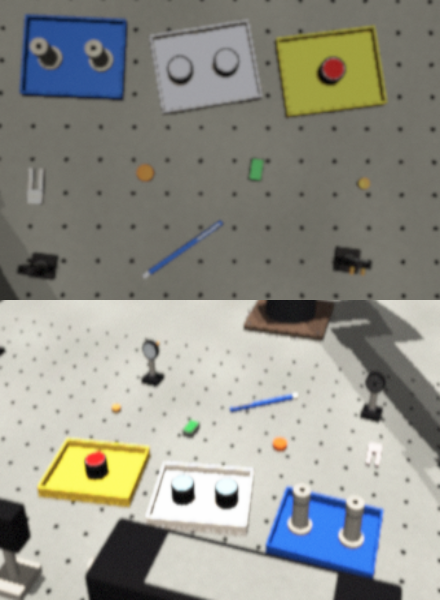

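Everything is in place: posts upright in blue (40,50 and 97,50), lenses in white (180,68 and 226,61), and the filter in yellow (332,69). The mirror and iris are standing where they were.

```bash
python3 -c "
from plant import ctrl
print(ctrl.sign_off())"
```

```text
the job is handed in; nothing more can be done
None
```

I handed the job in after about 35 s of robot time: both lenses lie glass up side by side in the white tray, the red filter lies glass up in the yellow tray, both posts stand in the blue tray, and the mirror and iris were left untouched.

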